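# Weigh the drying packet from the dry-store bin

### The job

Weigh the drying packet that lies between the two jars under the bin's self-closing clear cover: stand the steel check weight on the bin's press plate to hold the cover open, clear both jars out onto the wooden board, standing upright, and then lay the packet flat on the scale's steel weighing plate. Afterwards put each jar back in the bin where it stood at first, and last return the check weight upright to its black saucer, so that the cover shuts.

Things in the scene. Friction and masses are not known exactly. Their poses are not given: they have to be found in the camera images.
- bin: Low white bin, fixed, base 190 (x) x 220 (y). Origin: centre of its underside; x points to its back (hinge side), -x is the front with the press plate. Inner floor 45 above the table, x -0.081 to 0.071, y -0.093 to 0.093, rim 8 high. On it two jars stand near x = -0.005, y = +-0.058, the packet between them, with no room for fingers beside it until the jars are out.
- cover (a joint): Angle of the bin's clear box-shaped cover, hinged along the bin's y at x = 0.088, z = 0.053: 0 closed, 1.75 rad fully open. Closed, its front is at x = -0.087, its top at z = 0.171; it swings up and back, never farther forward, and open it leans back behind the hinge, up to z = 0.225. A spring shuts it, within about 3 s, unless the press plate, linked to it, is held down.
- press_plate (a point): Centre of the upper face of the press plate, 84 x 84, ribbed black on steel, on a pedal arm in front of the bin (x = -0.157 in the bin's frame). It is 39 above the table when up and sinks 22 when pressed with 3 to 4 N, level within 4 degrees; fully down, the cover is fully open. The check weight alone presses it down; it rises again with the weight when that is lifted.
- weight: Steel check weight of the scale, 0.5 kg, turned, upright: body 42 diameter up to 42 high, then a neck and a round knob 29 diameter from 56 to 70 high, total 72. Origin: centre of its underside, z up. Loose; stands in the saucer at the start.
- saucer: Black round saucer, fixed, 76 diameter, 9 high, its inner floor 4 above the table and 64 wide inside; home of the check weight. Origin: centre of its underside.
- jar_red: Spice jar with a red cap (top 21), straight, 45 diameter, 106 high, about 0.12 kg. Origin: centre of its underside, z up. Loose.
- jar_amber: Amber jar, 45 diameter, with a paper label and a black cap (41 diameter, top 16), 98 high, about 0.14 kg. Origin: centre of its underside, z up. Loose.
- packet: White drying-agent packet, rigid, lying flat: 36 (its x) x 50 (its y) x 9 high, 12 g. Origin: centre of its underside. Loose; lies on the bin floor between the jars.
- board: Light wooden board, fixed, 130 (its x) x 220 (its y), top face 14 above the table. Origin: centre of its underside. Side area for the two jars.
- scale: Flat digital scale, fixed, 160 (its x) x 210 (its y). Origin: centre of its underside. The square steel weighing plate, about 150 x 150, has its centre at y = -0.03 in the scale's frame, its face 17 above the table; display and two buttons lie at the +y end.
Not all that is in view belongs to the job. Of the things shaped like the saucer, the black one is meant.

How it is judged:
On the way, in this order (a step that is already met when the one before it is completed fails the run):
1. the check weight stands released on the press plate and holds the cover open (horizontal distance between weight and press_plate below 0.035 m and contact force between weight and bin above 1 N and linear speed of weight below 0.02 m/s and contact force between weight and the fingers below 0.1 N and value of joint cover above 1.5 rad), for 0.2 s.
2. both jars stand released and upright on the wooden board (x of jar_red in the frame of board between -0.055 and 0.055 m and y of jar_red in the frame of board between -0.1 and 0.1 m and z of jar_red in the frame of board between 0.009 and 0.02 m and angle between each of jar_red, jar_amber's own z axis and vertical below 0.1 rad and linear speed of each of jar_red, jar_amber below 0.02 m/s and contact force between each of jar_red, jar_amber and the fingers below 0.1 N and x of jar_amber in the frame of board between -0.055 and 0.055 m and y of jar_amber in the frame of board between -0.1 and 0.1 m and z of jar_amber in the frame of board between 0.009 and 0.02 m), for 0.2 s.
3. the packet lies released on the scale's steel plate (x of packet in the frame of scale between -0.055 and 0.055 m and y of packet in the frame of scale between -0.085 and 0.025 m and z of packet in the frame of scale between 0.012 and 0.026 m and linear speed of packet below 0.02 m/s and contact force between packet and the fingers below 0.1 N and angle between packet's own z axis and vertical below 0.15 rad), for 0.2 s.
4. both jars stand again in the bin where each stood at the start, the cover still held open (distance of each of jar_red, jar_amber from where it was at the start of the episode below 0.015 m and angle between each of jar_red, jar_amber's own z axis and vertical below 0.1 rad and linear speed of each of jar_red, jar_amber below 0.02 m/s and contact force between each of jar_red, jar_amber and the fingers below 0.1 N and value of joint cover above 1.5 rad), for 0.2 s.
At the end, for the whole second after the job is handed in: Each jar upright in the bin within 15 mm of where it stood at the start; the packet flat on the scale's steel plate, its centre within 55 mm of the plate's centre each way; the check weight upright on the saucer's floor; the cover shut; all released and at rest (all of step 3 and distance of each of jar_red, jar_amber from where it was at the start of the episode below 0.015 m and angle between each of jar_red, jar_amber, weight's own z axis and vertical below 0.1 rad and linear speed of each of jar_red, jar_amber, weight below 0.02 m/s and contact force between each of jar_red, jar_amber, weight and the fingers below 0.1 N and horizontal distance between weight and saucer below 0.013 m and z of weight in the frame of saucer between 0 and 0.008 m and value of joint cover below 0.05 rad); the robot touches nothing.
It fails at once if the red-capped jar is tipped over (angle between jar_red's own z axis and vertical above 0.6 rad).
It fails at once if the amber jar is tipped over (angle between jar_amber's own z axis and vertical above 0.6 rad).
It fails at once if the check weight is tipped over (angle between weight's own z axis and vertical above 0.6 rad).
It also fails if it takes over 150 s, if anything falls off the work surface, if the arm or the gripper's body presses on something with over 40 N, if the wrist force passes 120 N, or if a joint passes its speed limit or range.

### The arm

A 6-joint arm with a two-finger parallel gripper is mounted at the origin on a cart in front of the work surface, level with it; the furniture and walls round the work are solid. World frame = base frame: x ahead of the robot, y to its left, z up, the work surface at z = 0. Lengths are in m, angles in rad, forces in N, time in s.
With the tool pointing down it reaches from about 0.35 to 0.8 m from the base axis. Payload 7.3 kg.
Tool frame: the origin (TCP) lies between the finger pads; the fingertips stand 25 mm ahead of it and the grasp point (between the pads) lies 6 mm ahead of it (r.tip_extent is the distance from the TCP to the fingertips, in m); z points along the fingers, y is the line along which they close (so a half turn about z gives the same grasp; the last joint's range is limited). The gripper opens to 85 mm and grips with 20 to 120 N. Pads are 22 mm wide; open, the fingers measure 114 mm over their backs; the gripper's body (76 mm by 85 mm) begins 54 mm behind the grasp point. The pads swing forward as they close: fully open they stand 13 mm farther back than shut.
Start: joints at [1.056, 0.342, 1.524, -0, 1.275, -0.146], TCP at [0.189, 0.49, 0.256] pointing down, gripper open.
Joint ranges: [-2.53, 2.53], [-0.77, 2.02], [0.04, 2.7], [-1, 4.14], [0.28, 2.66], [-3.11, 3.11]. Speed limits (rad/s): [2.57, 2.57, 3.14, 3.14, 3.14, 3.14].

### API

Orientations are given as a unit quaternion [x, y, z, w].
In Python, from workcell import r, command_gripper, optics gives the robot as it stands. The module is installed in compiled form; this text tells all that it offers. Calls block until the motion is done:
- r.reach(position, orientation): joint-space move of the TCP to a pose.
- r.move_straight(position, orientation=None, speed=0.15, max_force=None): straight line of the TCP; orientation=None keeps the orientation; speed is the mean speed in m/s. With max_force (N) it stops when the force on the tool has changed by that much, and returns True; else False.
- r.movej(angles): joint-space move.
- command_gripper(opening, force=None): finger opening in m; force is the grip in N (None keeps the last); returns when the fingers have stopped.
- r.hold(seconds).
- r.solve_ik(position, orientation): joint angles nearest the present ones, or None.
- r.read_state(): the state.
- optics.get_image(name): name is "scene" or "side" or "wrist"; returns (picture, depth): 384x512x3 uint8, red, green, blue; 384x512 float32, m along the optical axis (not along the pixel's ray), 0 where there is no reading.
- optics.camera_model(name): a dict with "K" (3x3 intrinsics, pixels), "R" (3x3) and "t" (3): a world point X has camera coordinates R X + t; the wrist camera has in their place "tool_from_camera" (4x4, takes a point from camera to tool coordinates, whose origin is the TCP and whose axes are the flange's). Camera axes: x right, y down, z forward; pixel columns grow to the right and rows downward; lengths in m; the calibration is good to about 2 mm. A picture is of the moment at which its call begins: read the wrist's pose just before it. camera_model takes no time and is no camera call.
A pose or a line that the arm cannot do raises r.PlanningError and nothing moves.
- r.finish_job(): hands the job in; it is judged then, once.
The state is a dict: "time_s": time; "joint_positions": joint angles; "dq": joint speeds; "tau": joint torques, N m; "eef_pos": TCP position; "eef_rot": TCP orientation; "contact_force": force on the tool from outside, world axes, zero at the start; "torque": the same for the moment, N m; "grip_width": finger opening in m; "grip_force": force on a finger pad.
Only numpy, scipy, OpenCV 4.12 (cv2) and the standard library are available. Lean on these libraries where they do the work, as an engineer would, in place of code of your own. Each camera call takes 0.05 s, during which the arm holds its last target. There are 200 camera calls.

## Working session

There is one attempt and no reset: what is moved stays moved. The work goes in short steps, each a Python script; the robot and the scene stay as the last script left them, time stands still between calls to the robot, and variables do not carry over. Pictures are saved under pics/ and viewed, at most 14 in all, crops included, and the job is handed in when it is done.

```bash
mkdir -p pics; cat > h.py <<'E'
import numpy as np, cv2
from workcell import r, command_gripper, optics
def save(name, img): cv2.imwrite('pics/'+name, img[:,:,::-1])
def cloud(cam):
    img,d=optics.get_image(cam); m=optics.camera_model(cam); K=np.array(m['K'])
    v,u=np.mgrid[:384,:512]
    P=np.stack([(u-K[0,2])/K[0,0]*d,(v-K[1,2])/K[1,1]*d,d],-1)
    W=(P-np.array(m['t']))@np.array(m['R'])
    W[d==0]=np.nan
    return img,W
E
python3 - <<'E'
from h import *
for c in('scene','side'):
    img,W=cloud(c); save(c+'0.png',img); np.savez(c+'0.npz',img=img,W=W)
    m=optics.camera_model(c); print(c,-np.array(m['R']).T@np.array(m['t']))
s=r.read_state(); print(s); print(optics.camera_model('wrist'))
E
```

```text
scene [1.09578777 0.27211072 1.17534588]
side [ 0.11043074 -0.16618909  0.96186837]
{'time_s': 0.1, 'joint_positions': array([ 1.05599074e+00,  3.42631346e-01,  1.52492270e+00,  3.34542316e-05,
        1.27540684e+00, -1.46047910e-01]), 'dq': array([ 2.26377690e-03, -1.21311247e-03, -1.00996457e-03,  4.32522420e-04,
        5.89717623e-05, -4.89508700e-04]), 'tau': array([ 2.44361116e-03, -4.34445155e+01, -2.46491200e+01, -1.39338526e-04,
        4.68703452e-03, -2.33900170e-05]), 'eef_pos': array([0.1890722 , 0.48942386, 0.25570628]), 'eef_rot': array([ 1.83340689e-01,  9.83049197e-01, -6.41919552e-04, -2.37093837e-04]), 'contact_force': array([ 0.2731222 , -1.08452284, -0.61314436]), 'torque': array([-0.00940989,  0.00082079,  0.00438757]), 'grip_force': 0.0, 'grip_width': 0.08557418972329403}
{'K': array([[316.5737947 ,   0.        , 259.27473381],
       [  0.        , 316.5737947 , 191.65201861],
       [  0.        ,   0.        ,   1.        ]]), 'tool_from_camera': array([[-2.17302068e-04, -9.56283977e-01, -2.92439580e-01,
         7.45341329e-02],
       [ 9.99999768e-01, -1.88816530e-05, -6.81322943e-04,
        -6.59602160e-04],
       [ 6.46016471e-04, -2.92439661e-01,  9.56283759e-01,
        -1.17178643e-01],
       [ 0.00000000e+00,  0.00000000e+00,  0.00000000e+00,
         1.00000000e+00]])}
```

View pics/scene0.png

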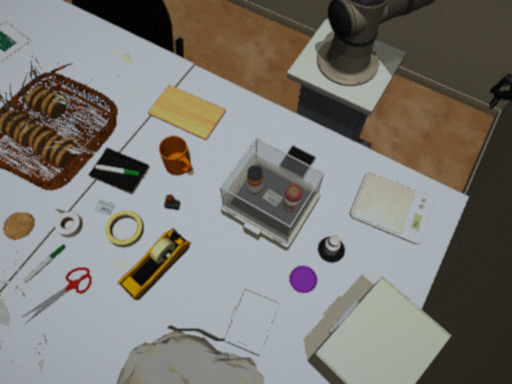

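View pics/side0.png

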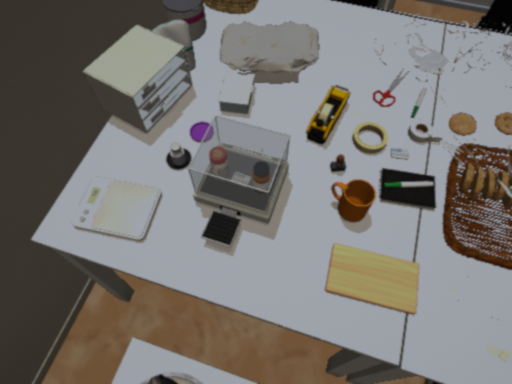

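Scene view: board (187,110), press plate (298,160), bin (272,190), weight in the black saucer (332,247) and scale (392,207). The purple disc at (303,278) is also saucer-shaped, but the black one is meant. Next step: measure.

```bash
cat >> h.py <<'E'
def ray(cam,uv,z):
    m=optics.camera_model(cam); K,R,t=(np.array(m[k]) for k in('K','R','t'))
    uv=np.atleast_2d(uv).astype(float)
    d=np.c_[(uv-K[[0,1],[0,1]*1] if 0 else np.c_[(uv[:,0]-K[0,2])/K[0,0],(uv[:,1]-K[1,2])/K[1,1]]),np.ones(len(uv))]@R
    c=-R.T@t
    return c+d*((z-c[2])/d[:,2])[:,None]
def blob(mask,roi):
    x0,y0,x1,y1=roi; k=np.zeros(mask.shape,np.uint8); k[y0:y1,x0:x1]=mask[y0:y1,x0:x1]
    n,l,s,c=cv2.connectedComponentsWithStats(k); i=1+np.argmax(s[1:,4])
    cnt=max(cv2.findContours((l==i).astype(np.uint8),0,1)[0],key=cv2.contourArea)
    return cnt[:,0,:],s[i,4],c[i]
E
python3 - <<'E'
from h import *
D={c:np.load(c+'0.npz') for c in('scene','side')}
rois={'scene':dict(board=(140,75,235,145),saucer=(305,225,355,270),plate=(275,140,325,185),red=(280,178,308,215),scale=(340,165,440,250)),
'side':dict(board=(315,235,430,320),saucer=(160,135,195,172),plate=(198,210,245,248),red=(205,143,232,185),scale=(65,170,165,245))}
Z=dict(board=.014,saucer=.009,plate=.039,red=.15,scale=.017)
for c in D:
    img=D[c]['img'];W=D[c]['W'];hsv=cv2.cvtColor(img,cv2.COLOR_RGB2HSV);h,s,v=cv2.split(hsv)
    M=dict(board=(h>12)&(h<32)&(s>70)&(v>120),saucer=v<70,plate=v<70,red=((h<8)|(h>172))&(s>110),scale=(np.nan_to_num(W[...,2])>.010)&(np.nan_to_num(W[...,2])<.03))
    for k in M:
        cnt,a,cen=blob(M[k],rois[c][k])
        P=ray(c,cnt,Z[k])[:,:2]
        rc=cv2.minAreaRect((P*1000).astype(np.float32)); 
        px=cen.astype(int); 
        print(c,k,a,cen.round(1),'rect',np.round(rc[0],1),np.round(rc[1],1),round(rc[2],1),'depthpt',W[px[1],px[0]].round(3))
    z=W[...,2]; print('zrange table',np.nanmedian(z[300:340,200:260] if c=='scene' else z[240:260,250:310]))
    cv2.imwrite(f'pics/{c}_crop.png',cv2.resize(img[130:290,200:360] if c=='scene' else img[90:250,150:310],None,fx=3.7,fy=3.7,interpolation=2)[:,:,::-1])
E
```

```text
scene board 2248 [186.7 111.7] rect [ 464.3 -351.8] [130.4 219.6] 2.9 depthpt [ 0.466 -0.352  0.017]
scene saucer 319 [329.9 252.2] rect [646.  255.9] [63.  70.5] 9.6 depthpt [0.659 0.255 0.027]
scene plate 263 [294.1 165.9] rect [478.   46.9] [72.1 36.7] 88.8 depthpt [0.548 0.072 0.171]
scene red 141 [293.1 193.6] rect [609.8 104.6] [47.7 39.5] 15.6 depthpt [0.621 0.109 0.172]
scene scale 3690 [392.4 207.3] rect [438.6 349.4] [163.9 209.5] 5.7 depthpt [0.443 0.35  0.022]
zrange table 0.03135551121106597
side board 4367 [373.2 277.8] rect [ 463.5 -351.8] [128.2 216.6] 3.2 depthpt [ 0.462 -0.354  0.015]
side saucer 282 [179.1 160.6] rect [635.6 250.7] [61.2 69.1] 35.2 depthpt [0.623 0.241 0.031]
side plate 772 [221.2 227.6] rect [461.1  47.4] [75.8 75.6] 89.0 depthpt [0.461 0.048 0.04 ]
side red 79 [217.8 157.7] rect [600.1  99.3] [40.  37.2] 43.9 depthpt [0.581 0.092 0.175]
side scale 3957 [117.2 207.8] rect [437.5 346.9] [161.3 211.6] 5.6 depthpt [0.436 0.348 0.016]
zrange table 3.4766897442170585e-05
```

View pics/scene_crop.png

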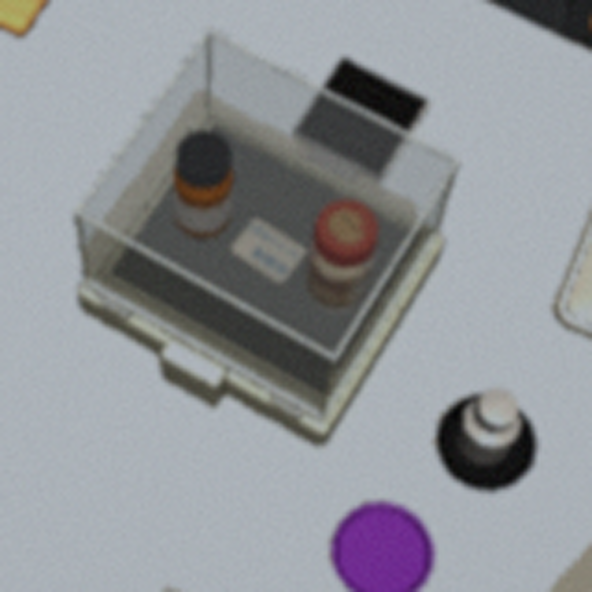

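View pics/side_crop.png

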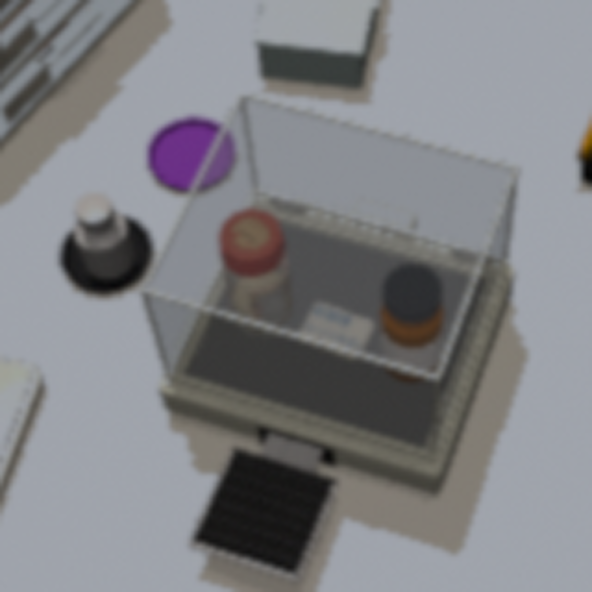

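Side crop: the weight stands in the black saucer at crop (105,255), image (178,159). The purple dish at (190,155) is empty, so the black one is the right one. Red jar is at crop (255,255), amber at (412,305), packet between them, press plate at (265,512).

```bash
cat >> h.py <<'E'
from scipy.spatial.transform import Rotation as Ro
def q(yaw=0): return (Ro.from_euler('z',yaw)*Ro.from_quat([0,1,0,0])).as_quat()
def wcloud(z=None):
    """wrist picture and per-pixel world points (depth), plus ray caster"""
    s=r.read_state(); img,d=optics.get_image('wrist'); m=optics.camera_model('wrist'); K=m['K']
    T=np.eye(4);T[:3,:3]=Ro.from_quat(s['eef_rot']).as_matrix();T[:3,3]=s['eef_pos']; T=T@m['tool_from_camera']
    def cast(uv,z):
        uv=np.atleast_2d(uv).astype(float)
        D=np.c_[(uv[:,0]-K[0,2])/K[0,0],(uv[:,1]-K[1,2])/K[1,1],np.ones(len(uv))]@T[:3,:3].T
        return T[:3,3]+D*((z-T[2,3])/D[:,2])[:,None]
    v,u=np.mgrid[:384,:512]
    W=np.stack([(u-K[0,2])/K[0,0]*d,(v-K[1,2])/K[1,1]*d,d],-1)@T[:3,:3].T+T[:3,3]; W[d==0]=np.nan
    return img,W,cast
E
python3 - <<'E'
from h import *
S=lambda p:np.array(p)/3.7+[150,90]
C=lambda p:np.array(p)/3.7+[200,130]
print('front rim',ray('side',[S((165,392)),S((437,485))],.045)[:,:2].round(4))
print('rear rim',ray('scene',[C((80,290)),C((322,437))],.045)[:,:2].round(4))
print('knob',ray('side',S((96,208)),.074),ray('scene',C((497,405)),.074))
print('sauc',ray('side',S((106,253)),.009),ray('scene',C((487,441)),.009))
print('tip',r.tip_extent)
r.reach([.58,.25,.26],q()); print(r.read_state()['joint_positions'].round(2))
img,W,cast=wcloud(); save('w1.png',img)
print(W[150:330:20,256].round(3))
E
```

```text
front rim [[ 0.5218  0.1472]
 [ 0.5127 -0.0639]]
rear rim [[ 0.7057 -0.0604]
 [ 0.7139  0.1532]]
knob [[0.63978941 0.24898843 0.074     ]] [[0.63859601 0.25206428 0.074     ]]
sauc [[0.64045995 0.25365201 0.009     ]] [[0.64114228 0.25707117 0.009     ]]
tip 0.025
[ 0.29  0.54  1.2   0.    1.4  -1.28]
[[ 0.568  0.246 -0.001]
 [ 0.592  0.246 -0.   ]
 [ 0.617  0.246  0.004]
 [ 0.627  0.247  0.048]
 [ 0.638  0.247  0.075]
 [ 0.701  0.246 -0.001]
 [ 0.725  0.246  0.009]
 [ 0.76   0.246  0.003]
 [ 0.787  0.246  0.009]]
```

View pics/w1.png

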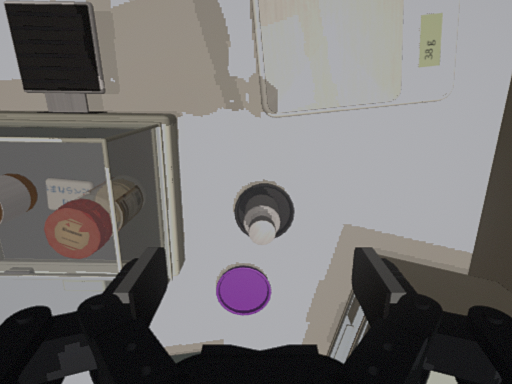

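Wrist view: weight knob at (262,232) in the black saucer centred (264,211). The scale is upper right, the red jar at (78,228) and the purple dish below at (244,290).

```bash
python3 - <<'E'
from h import *
img,W,cast=wcloud()
g=cv2.cvtColor(img,cv2.COLOR_RGB2HSV)
cnt,a,c=blob((g[...,2]<75),(225,175,305,245)); (u,v),rad=cv2.minEnclosingCircle(cnt)
print('saucer',(u,v),rad,cast((u,v),.009))
m=np.abs(W[...,2]-.074)<.006; k=m[200:260,235:290]; P=W[200:260,235:290][k]
print('knob pts',len(P),np.median(P,0),(P.max(0)+P.min(0))/2,np.ptp(P,axis=0)); print('knob cast',cast((262,232),.075))
b=(np.abs(W[...,2]-.04)<.014); P=W[195:260,235:290][b[195:260,235:290]]; print('body',len(P),P.min(0),P.max(0))
# press plate
cnt,a,c=blob((g[...,2]<60),(5,0,102,96)); rc=cv2.minAreaRect((cast(cnt,.039)[:,:2]*1000).astype(np.float32));print('plate',rc)
# packet
pk=(g[...,2]>95)&(g[...,1]<45)
E
```

```text
saucer (263.3086853027344, 211.761962890625) 29.36172103881836 [[0.64315044 0.25535336 0.009     ]]
knob pts 579 [0.63988309 0.25318165 0.07406095] [0.64155087 0.25275672 0.07265283] [0.02812122 0.02833436 0.00921609]
knob cast [[0.6407393  0.25320464 0.075     ]]
body 633 [0.620692   0.23308928 0.02600252] [0.65294567 0.27355404 0.05105177]
plate ((461.23907470703125, 48.23476028442383), (77.5009536743164, 78.3421859741211), 0.06900927424430847)
```

```bash
python3 - <<'E'
from h import *
x,y=.6405,.253
command_gripper(.085,60)
r.move_straight([x,y,.15],q(),speed=.2)
print(r.move_straight([x,y,.040],speed=.08,max_force=15))
command_gripper(.03,60); s=r.read_state(); print(s['grip_width'],s['grip_force'],s['eef_pos'])
r.move_straight([x,y,.26],speed=.12); print(r.read_state()['grip_width'])
r.move_straight([.459,.048,.26],q(-.03),speed=.15)
r.move_straight([.459,.048,.083],speed=.1)
print(r.move_straight([.459,.048,.0545],speed=.04,max_force=25)); r.hold(.5)
s=r.read_state(); print(s['eef_pos'],s['contact_force'],s['grip_width'],s['time_s'])
save('s1.png',np.hstack([optics.get_image('side')[0][80:260,130:330],optics.get_image('scene')[0][110:290,180:380]]))
E
```

```text
False
0.040501023509830064 61.49709057994187 [0.6407504  0.25326712 0.04056973]
0.04034259157782089
False
[0.45891582 0.04801487 0.05449796] [-0.22780759 -0.12414319 -4.46846001] 0.0405256240317352 12.1083
```

View pics/s1.png

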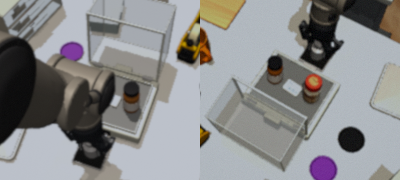

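The cover is open and the weight is on the plate. Next I release it and look at the jars from above.

```bash
python3 - <<'E'
from h import *
print(r.move_straight([.459,.048,.0533],speed=.02,max_force=12)); print(r.read_state()['contact_force'])
command_gripper(.085); r.hold(.4)
r.move_straight([.459,.048,.14],speed=.1)
r.move_straight([.54,.045,.30],q(-.04),speed=.2)
img,W,cast=wcloud(); np.savez('w2.npz',img=img,W=W); save('w2.png',img)
z=W[...,2]
g=cv2.cvtColor(img,cv2.COLOR_RGB2HSV)
for nm,zt in(('red',.151),('amber',.143)):
    m=(np.abs(z-zt)<.004)&(W[...,0]>.56)&(W[...,0]<.66)&((W[...,1]>.05) if nm=='red' else (W[...,1]<.04))
    P=W[m]; print(nm,len(P),np.median(P,0),(P.max(0)+P.min(0))/2,np.ptp(P,axis=0), np.argwhere(m).mean(0))
m=(np.abs(z-.089)<.006)&(np.abs(W[...,0]-.46)<.05); P=W[m]; print('weight',len(P),(P.max(0)+P.min(0))/2 if len(P) else '')
print(r.read_state()['time_s'])
E
```

```text
False
[-3.74406934 -0.55536002  4.63815662]
red 1594 [0.60651906 0.10357177 0.15080399] [0.60792884 0.10387448 0.15000264] [0.04469825 0.04307931 0.00592996] [252.47929737 325.90025094]
amber 1288 [ 0.6049976  -0.01375403  0.14250741] [ 0.60586679 -0.01407075  0.14171621] [0.04065287 0.0398699  0.00542964] [251.13121118 201.51319876]
weight 682 [0.45664084 0.04722783 0.08651206]
15.4833
```

View pics/w2.png

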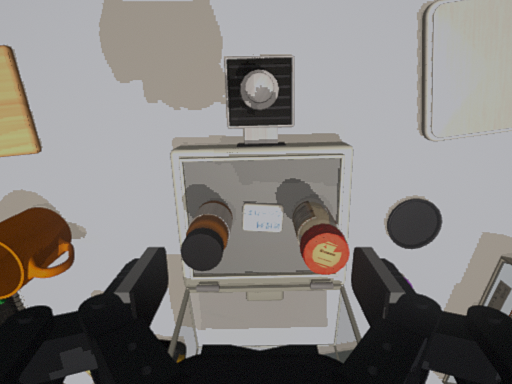

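Wrist view: cover fully open, weight released on the plate at (260,90), amber cap (203,251), red cap (326,252), packet (263,217) and the empty black saucer (413,223). Both jars measure within 3 mm of where they should be. Moving the jars now.

```bash
cat >> h.py <<'E'
BIN=dict(amber=np.array([.606,-.014]),red=np.array([.608,.1038]))
BRD=dict(amber=np.array([.467,-.407]),red=np.array([.461,-.297]))
GH=dict(amber=.067,red=.073)   # TCP height above jar bottom
Y=-.02
def pick(j,xy,zb,up):
    z=zb+GH[j]
    command_gripper(.075,30)
    r.move_straight([*xy,z],speed=.1,max_force=12)
    command_gripper(.03,30); s=r.read_state(); print(j,'grip',s['grip_width'],s['grip_force'],s['eef_pos'],s['time_s'])
    r.move_straight([*xy,up+GH[j]],speed=.15)
def place(j,xy,zb):
    z=zb+GH[j]
    r.move_straight([*xy,z+.02],speed=.18)
    hit=r.move_straight([*xy,z-.0005],speed=.03,max_force=6); print('hit',hit,r.read_state()['eef_pos'][2]-z)
    r.hold(.2); command_gripper(.075,30); r.hold(.1)
    r.move_straight([*xy,zb+.19],speed=.2)
E
python3 - <<'E'
from h import *
d=np.load('w2.npz'); 
for j in('amber','red'):
    r.move_straight([*BIN[j],.25],q(Y),speed=.25)
    pick(j,BIN[j],.045,.175)
    r.move_straight([*BRD[j],.175+GH[j]],speed=.25)
    place(j,BRD[j],.014)
r.move_straight([.40,-.35,.30],speed=.25)
img,W,cast=wcloud(); save('w3.png',img); z=W[...,2]
for nm,zt in(('red',.120),('amber',.112)):
    m=(np.abs(z-zt)<.004)&(np.hypot(W[...,0]-BRD[nm][0],W[...,1]-BRD[nm][1])<.04)
    P=W[m]; print(nm,len(P),(P.max(0)+P.min(0))/2,np.ptp(P,axis=0))
r.move_straight([.53,.045,.24],speed=.25)
img,W,cast=wcloud(); save('w4.png',img); np.savez('w4.npz',img=img,W=W)
print(r.read_state()['time_s'])
E
```

```text
amber grip 0.04404514659486605 30.76471443520859 [ 0.60626214 -0.0139689   0.11260501] 18.225
hit True 0.0006039474060709343
red grip 0.04401204696268295 28.318782071582973 [0.60827391 0.10387221 0.11861625] 28.4417
hit True 0.0005988233527801368
red 1351 [ 0.46045768 -0.29776131  0.11923444] [0.04330249 0.0429985  0.00640821]
amber 1088 [ 0.46605435 -0.40671597  0.11103817] [0.03973021 0.03967398 0.00586112]
36.9
```

View pics/w4.png

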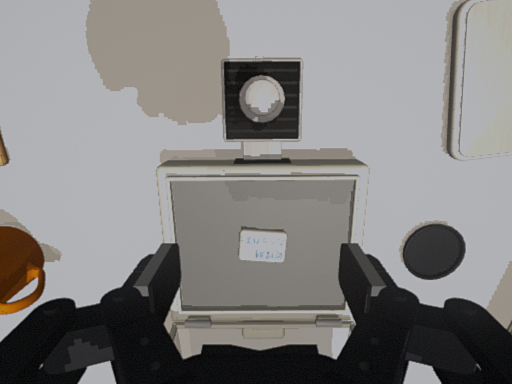

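Both jars stand on the board where intended. Wrist view: the packet lies alone at (263,246) with its long side along bin y; the empty saucer is at (433,250).

```bash
python3 - <<'E'
from h import *
img,W,cast=wcloud(); g=cv2.cvtColor(img,cv2.COLOR_RGB2HSV)
cnt,a,c=blob(g[...,2]>165,(225,215,305,280))
rc=cv2.minAreaRect((cast(cv2.convexHull(cnt)[:,0],.054)[:,:2]*1000).astype(np.float32)); print('packet',a,c,rc)
cnt,a,c=blob(g[...,2]<75,(395,215,475,290)); (u,v),R=cv2.minEnclosingCircle(cnt); print('saucer',(u,v),R,cast((u,v),.009), np.ptp(cast(cnt,.009),axis=0))
print('pk z',np.nanmedian(W[240:252,255:270].reshape(-1,3),0))
# scale plate region from side view
img,W2=cloud('side'); save('side2.png',img)
E
```

```text
packet 1306 [262.52526799 245.96401225] ((607.9755249023438, 45.334007263183594), (47.9931640625, 33.88555145263672), 84.61039733886719)
saucer (433.6515197753906, 251.1161651611328) 31.415102005004883 [[0.64166175 0.25414095 0.009     ]] [0.07476845 0.07513913 0.        ]
pk z [0.60746991 0.04482697 0.05349571]
```

```bash
python3 - <<'E'
from h import *
p=[.608,.0453]; Q=q(-.094)
command_gripper(.066,25)
r.move_straight([*p,.11],Q,speed=.2)
r.move_straight([*p,.082],speed=.1)
hit=r.move_straight([*p,.062],speed=.02,max_force=4); s=r.read_state(); print('touch',hit,s['eef_pos'],s['contact_force'])
z=s['eef_pos'][2]+.0035
r.move_straight([*p,z],speed=.02)
command_gripper(.03,25); s=r.read_state(); print(s['grip_width'],s['grip_force'],s['contact_force'])
r.move_straight([*p,z+.15],speed=.12); s=r.read_state(); print('z grip',z,s['grip_width'],s['grip_force'],s['time_s'])
r.move_straight([.441,.318,z+.12],q(.08),speed=.25)
save('side3.png',np.hstack([optics.get_image('side')[0][100:300,30:250]]))
E
```

```text
touch True [0.60781623 0.04532039 0.06345625] [-0.88153307  0.1986159   4.32614447]
0.04789177749429899 28.189223293609302 [-0.24352151 -0.61537408  4.75287257]
z grip 0.06695624834561818 0.04826104908875248 25.784175591543317 41.5083
```

View pics/side3.png

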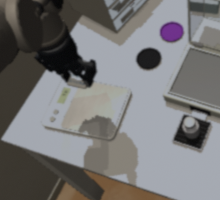

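```bash
python3 - <<'E'
from h import *
p=[.441,.318]; z=.06696-.028
r.move_straight([*p,z+.02],speed=.12)
hit=r.move_straight([*p,z-.003],speed=.02,max_force=3); s=r.read_state(); print(hit,s['eef_pos'][2]-z,s['grip_width'])
r.hold(.2); command_gripper(.066,25); r.hold(.2)
r.move_straight([*p,.12],speed=.15); r.move_straight([.38,.318,.22],q(.08),speed=.2)
img,W,cast=wcloud(); save('w5.png',img); g=cv2.cvtColor(img,cv2.COLOR_RGB2HSV)
m=(np.abs(W[...,0]-p[0])<.06)&(np.abs(W[...,1]-p[1])<.06)&(W[...,2]>.021); P=W[m]; print(len(P),np.median(P,0),np.percentile(P,[2,98],axis=0)); print(s['time_s'])
E
```

```text
True 0.00047245406788593014 0.047903140176814483
5462 [0.38807501 0.28503343 0.25305022] [[0.3812265  0.25894025 0.02372016]
 [0.45549281 0.37623271 0.26229798]]
45.1083
```

View pics/w5.png

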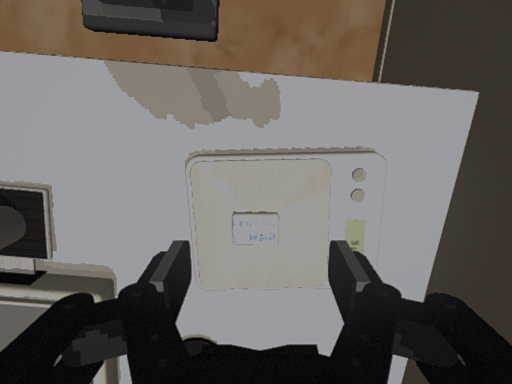

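The packet lies flat at (255,229), close to the plate's centre at about (262,224). Next the jars go back.

```bash
python3 - <<'E'
from h import *
r.move_straight([.42,.0,.27],q(Y),speed=.3)
for j in('red','amber'):
    r.move_straight([*BRD[j],.25],q(Y),speed=.3)
    pick(j,BRD[j],.014,.175)
    r.move_straight([*BIN[j],.175+GH[j]],speed=.25)
    place(j,BIN[j],.045)
r.move_straight([.54,.045,.30],q(-.04),speed=.2)
img,W,cast=wcloud(); save('w6.png',img); z=W[...,2]
for nm,zt in(('red',.151),('amber',.143)):
    m=(np.abs(z-zt)<.004)&(W[...,0]>.56)&(W[...,0]<.66)&((W[...,1]>.05) if nm=='red' else (W[...,1]<.04))
    P=W[m]; print(nm,len(P),(P.max(0)+P.min(0))/2,np.ptp(P,axis=0))
m=(np.abs(z-.089)<.006)&(np.abs(W[...,0]-.46)<.05); P=W[m]; print('weight',len(P),(P.max(0)+P.min(0))/2)
print(r.read_state()['time_s'])
E
```

```text
red grip 0.04397081162143742 28.60950476489961 [ 0.46116424 -0.29701639  0.0875098 ] 52.1167
hit True 0.0005288336508721403
amber grip 0.04418566379955531 30.631320462562144 [ 0.46716143 -0.40701993  0.08150446] 62.3833
hit True 0.0004920917669955366
red 1416 [0.60693238 0.10215406 0.1500587 ] [0.04372864 0.04181951 0.00610069]
amber 1280 [ 0.60481658 -0.01339186  0.14195185] [0.03967412 0.03957161 0.00576168]
weight 684 [0.45684641 0.04774709 0.0864235 ]
69.0417
```

View pics/w6.png

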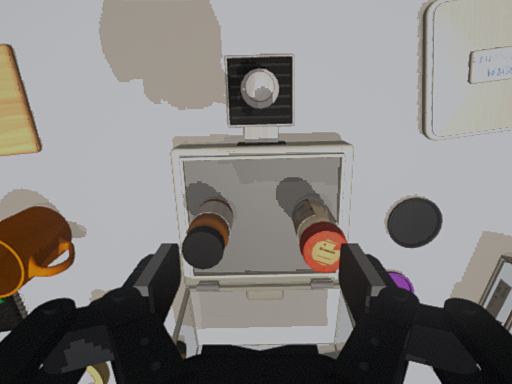

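```bash
python3 - <<'E'
from h import *
p=[.459,.048]; Q=q(-.03)
command_gripper(.085,60)
r.move_straight([*p,.15],Q,speed=.2)
print(r.move_straight([*p,.0535],speed=.06,max_force=12))
command_gripper(.03,60); s=r.read_state(); print(s['grip_width'],s['grip_force'],s['eef_pos'])
r.move_straight([*p,.26],speed=.07); r.hold(1)
s0=[.642,.254]
r.move_straight([*s0,.26],q(),speed=.15)
r.move_straight([*s0,.06],speed=.1)
hit=r.move_straight([*s0,.039],speed=.02,max_force=6); print(hit,r.read_state()['eef_pos'])
r.hold(.2); command_gripper(.085,60); r.hold(.3)
r.move_straight([*s0,.15],speed=.1); r.move_straight([.57,.2,.28],speed=.2)
img,W,cast=wcloud(); save('w7.png',img); z=W[...,2]; g=cv2.cvtColor(img,cv2.COLOR_RGB2HSV)
m=(np.abs(z-.074)<.006)&(np.hypot(W[...,0]-.642,W[...,1]-.254)<.04); P=W[m]; print('knob',len(P),(P.max(0)+P.min(0))/2,np.ptp(P,axis=0))
print(r.read_state()['time_s'])
E
```

```text
False
0.03997843393991255 59.72959759645164 [0.45906076 0.047962   0.05389501]
True [0.64205783 0.2539768  0.04213714]
knob 514 [0.64255215 0.25339675 0.07252207] [0.02839008 0.02888376 0.0090103 ]
84.8667
```

View pics/w7.png

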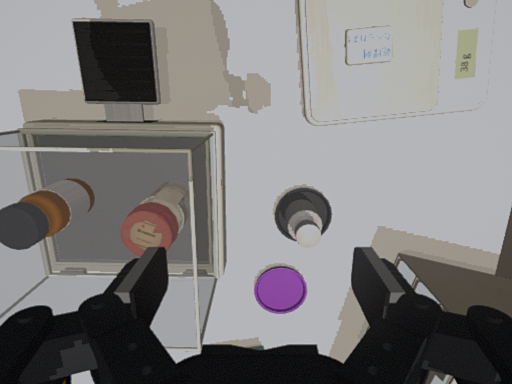

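Wrist view: weight upright in the black saucer (303,215), knob within 1 mm of the centre. Cover is shut over both jars, plate up, packet flat on the scale at (368,45).

```bash
python3 -c "
from h import *
r.hold(1.5); print(r.finish_job())"
```

```text
the job is handed in; nothing more can be done
None
```

I handed the job in at about 86 s of the 150 s limit; `finish_job()` returned no verdict. By the last wrist-camera checks, the packet lies flat near the middle of the scale plate, both jars are back within about 2 mm of where they stood, the check weight is upright in the black saucer, and the cover is shut.

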